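# Load a stain bottle and close its click-stop cap

### The arm

A 6-joint arm with a two-finger parallel gripper is mounted at the origin on the work surface. World frame = base frame: x ahead of the robot, y to its left, z up, the work surface at z = 0. Lengths are in m, angles in rad, forces in N, time in s.
With the tool pointing down it reaches from about 0.35 to 0.775 m from the base axis. Payload 7.3 kg.
Tool frame: the origin (TCP) lies at the very end of the fingers, on their centre line; the grasp point (between the pads) lies 19 mm behind it; z points along the fingers, y is the line along which they close (so a half turn about z gives the same grasp; the last joint's range is limited). The gripper opens to 92 mm and grips with 3 to 60 N. Pads are 19 mm wide; open, the fingers measure 130 mm over their backs; the gripper's body (75 mm by 190 mm) begins 47 mm behind the grasp point.
Start: joints at [1.121, 0.342, 1.524, -0, 1.275, -0.146], TCP at [0.157, 0.501, 0.227] pointing down, gripper open.
Joint ranges: [-2.53, 2.53], [-0.77, 2.02], [0.04, 2.7], [-1, 4.14], [0.28, 2.66], [-3.11, 3.11]. Speed limits (rad/s): [2.57, 2.57, 3.14, 3.14, 3.14, 3.14].

### API

Orientations are given as [roll, pitch, yaw] about the fixed x, y, z axes, in that order (R = Rz(yaw) Ry(pitch) Rx(roll)).
In Python, from cell import * gives the robot as it stands.
- The arm moves only by the tool step_arm, never from a script. Its argument "commands" is a list of rows, each a list of 7 numbers: the opening, from 0 (shut) to 1 (fully open), then the shift along the world's x, y, z in cm, then the turn, a rotation vector about the world's x, y, z in rad. A call has 1 to 5 rows; each row is the pose to reach, as a shift and turn from the pose commanded when the call began; what a row does not reach only later rows make up. A row lasts 1/12 s, in which the tool goes at most 41.7 mm and 7.16 degrees, less where a joint would pass 70% of its speed; a pose out of reach is approached as far as the arm can. A call with a gripper value outside its range is refused whole. The fingers move at their own pace and stop on an object; "grip_force" is the grip in N (left out, the last holds). Time passes only in rows, so rows that repeat a pose let the fingers close. It gives the time, the measured TCP pose, the force, the opening and the grip force at its end, in the units of the state.
- observe(): the state, without advancing time (a new reading comes with each control period).
- read_camera(name): name is "side" or "top"; returns the picture (420x560x3 uint8, red, green, blue); there is no depth.
- camera_model(name): a dict with "vfov" (degrees; the focal length in pixels is half the picture's height over the tangent of half this angle, whatever the lens; pixels are square), "cx", "cy" (the principal point, pixels), "world_to_cam" (4x4, takes a point from world to camera coordinates). Camera axes: x right, y up, looking along -z (the intrinsics and any distortion apply to the point x, -y, -z); pixel columns grow to the right and rows downward; lengths in m; the calibration is good to about 2 mm. A picture is of the moment at which its call begins. camera_model takes no time and is no camera call.
- hand_in(): hands the job in; it is judged then, once.
The state is a dict: "time": time; "qpos": joint angles; "qvel": joint speeds; "joint_efforts": joint torques, N m; "tool_pos": TCP position; "tool_rot": TCP orientation; "contact_force": force on the tool from outside, world axes, zero at the start; "torque": the same for the moment, N m; "opening": finger opening in m; "grip_force": force on a finger pad.
Only numpy, scipy, OpenCV 4.12 (cv2) and the standard library are available. Lean on these libraries where they do the work, as an engineer would, in place of code of your own. Each camera call takes 0.05 s, during which the arm holds its last target. There are 200 camera calls.

### The job

Stand the amber bottle with the orange cap fully home in the stainer's empty well (the one with the green pad), then turn its cap clockwise until the ratchet clicks once, and stop there: do not force it on to a second click. Work gently, without leaning on the bottle, and leave the other bottles and the things on the bench where they are.

Things in the scene. Friction and masses are not known exactly. Their poses are not given: they have to be found in the camera images.
- bottle: amber square bottle with orange cap, loose on the table, about 0.4 kg: glass 56 x 56 mm in plan and 78 mm tall, 32 mm wide neck, cap from 96 to 126 mm above the underside. Origin at the centre of its underside, z up, x and y square to its flat sides. It can be carried upright by the cap
- cap_grip (a point): on the axis of the orange cap, 13 mm below its top, 113 mm above the bottle's underside. The cap is a round ribbed cylinder 44 mm across and 30 mm tall, with 13 mm of clear neck under it. It closes clockwise seen from above: first 0.3 to 2.3 rad (exact amount unknown) of easy turning at about 0.08 N m, then fast. It does not sink noticeably
- cap (a joint): slip of the outer cap over its inner ratchet, rad, positive clockwise: about 0 while the cap still screws along, 0.785 more for each click. With the thread fast the cap resists with 0.3 to 0.5 N m; the torque then sinks as a tooth is climbed (top at 0.39 beyond each rest) and it snaps on by itself. Says nothing of how far the thread has to go
- stainer: slide stainer fixed on the table: deck 130 (x) x 340 (y) mm, top 65 mm above the table; three square wells at y -105, 0, +105 mm; 62 mm high housing on its +x side. Wells are 59 mm square (bottle clear by 1.5 mm a side), 4 mm chamfer at the mouth, walls parallel to its x and y, floor 35 mm above the table. Origin at table height under the middle well
- pad: green pad 54 x 54 x 3 mm fixed on the floor of the one empty well, square with the stainer. Origin at the centre of its underside: a seated bottle's underside is 3 mm above this origin (38 mm above the table, 27 mm below the deck's top)
- bottle_blue: bystander: neighbouring bottle with a blue cap, same size as the amber one (56 mm square, 126 mm tall), standing in a well; origin at its underside
- bottle_grey: bystander: neighbouring bottle with a black cap, same size, standing in another well; origin at its underside
- slide_box: bystander: closed blue slide box 85 x 170 x 32 mm, origin at its underside
- oil: bystander: small white oil bottle with a red cap, 28 mm across, 60 mm tall, origin at its underside
- jar: bystander: glass jar with a brass-coloured lid, 64 mm across, 80 mm tall, origin at its underside
- cover_box: bystander: flat red box of cover glasses 50 x 70 x 22 mm, origin at its underside
- beaker: bystander: clear beaker 68 mm across, 85 mm tall, origin at its underside
Mind the look-alikes: they are no part of the job. Leave any yellow look-alike of the bottle alone.

How it is judged:
On the way, in this order (a step that is already met when the one before it is completed fails the run):
1. the amber bottle stands fully home in the empty well (horizontal distance between bottle and pad below 0.005 m and z of bottle in the frame of pad below 0.0055 m and angle between bottle's own z axis and vertical below 0.06 rad), for 0.2 s.
2. with the bottle in the well, the cap is turned until its ratchet clicks (all of step 1 and value of joint cap above 0.5 rad), for 0.1 s.
At the end, for the whole second after the job is handed in: the amber bottle stands upright (within 0.06 rad) on the green pad in the well (centre within 5 mm of the pad's, its underside within 2.5 mm of the pad's top), at rest and let go, and its cap has clicked once (cap slip between 0.5 and 1.18 rad) (all of step 2 and value of joint cap below 1.18 rad and linear speed of bottle below 0.02 m/s); the robot touches nothing.
It fails at once if the cap is forced over a second ratchet tooth (value of joint cap above 1.18 rad).
It fails at once if the bottle is tipped by more than 0.5 rad (angle between bottle's own z axis and vertical above 0.5 rad).
It fails at once if the bottle is pressed or dropped on the pad with more than 35 N or jammed against the stainer with more than 70 N (contact force between bottle and stainer above 70 N or contact force between bottle and pad above 35 N).
It fails at once if a bystander is pushed more than 20 mm (distance of any of bottle_blue, bottle_grey, slide_box, oil, jar, cover_box, beaker from where it was at the start of the episode above 0.02 m).
It also fails if it takes over 72 s, if anything falls off the work surface, if the arm or the gripper's body presses on something with over 40 N, if the wrist force passes 120 N, or if a joint passes its speed limit or range.

## Working session

There is one attempt and no reset: what is moved stays moved. The work goes in short steps, Python scripts to look and compute and a tool call to move; the robot and the scene stay as the last step left them, time stands still between calls to the robot, and variables do not carry over. Pictures are saved under pics/ and viewed, at most 10 in all, crops included, and the job is handed in when it is done.

Besides the shell and the picture viewer there is one more tool, called after "Request:" as a command line: name --pt "numbers of a row" for each row, then --argument value for the rest. step_arm: Moves the arm, as the interface text tells. Its arguments: {"type":"object","properties":{"commands":{"type":"array"},"grip_force":{"type":"number"}},"required":["commands"]}

```bash
mkdir -p pics; ls; python3 - <<'E'
from cell import *
import cv2
for n in("top","side"):
    m=camera_model(n);print(n,m)
    cv2.imwrite(f"pics/{n}0.png",read_camera(n)[:,:,::-1])
print(observe())
E
```

```text
pics
top {'vfov': 56.453217783936594, 'cx': 278.6714788239982, 'cy': 214.45970103803094, 'world_to_cam': array([[ 0.00746239, -0.99982066, -0.01740573,  0.09965894],
       [ 0.99164607,  0.00515763,  0.12888549, -0.54851   ],
       [-0.12877261, -0.01822212,  0.99150672, -1.02317262],
       [ 0.        ,  0.        ,  0.        ,  1.        ]])}
side {'vfov': 52.829458392371784, 'cx': 276.5878591990758, 'cy': 214.25218956522156, 'world_to_cam': array([[ 0.95117161, -0.3086603 , -0.00117536, -0.46192607],
       [ 0.18263169,  0.55972224,  0.80830481, -0.19790529],
       [-0.24883373, -0.76905125,  0.58876306, -0.84633169],
       [ 0.        ,  0.        ,  0.        ,  1.        ]])}
{'time': 0.1, 'qpos': array([ 1.12101580e+00,  3.42641531e-01,  1.52490677e+00, -4.12748674e-05,
        1.27542704e+00, -1.46006161e-01]), 'qvel': array([-0.00044942, -0.0005088 , -0.00081888,  0.00080609,  0.00246532,
        0.00101967]), 'joint_efforts': array([ 1.62940312e-03, -4.32004845e+01, -2.44699091e+01,  7.19941081e-02,
        5.24159241e-02, -4.34139952e-05]), 'tool_pos': array([0.15687275, 0.50063041, 0.22612559]), 'tool_rot': array([-3.14021894e+00, -1.62112821e-04,  2.83783022e+00]), 'contact_force': array([-0.01908823,  0.25988119,  0.31983553]), 'torque': array([-0.00783569, -0.03750837, -0.01413169]), 'grip_force': 0.0, 'opening': 0.09193629057229352}
```

View pics/top0.png

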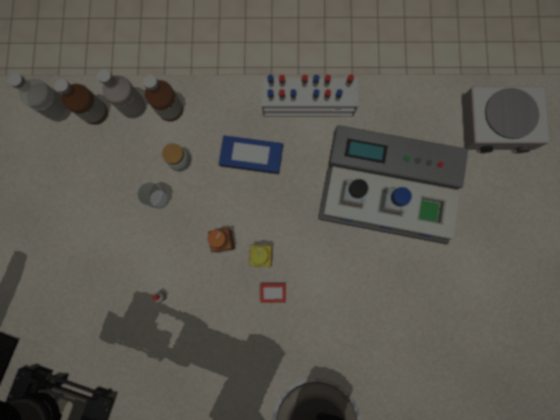

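View pics/side0.png

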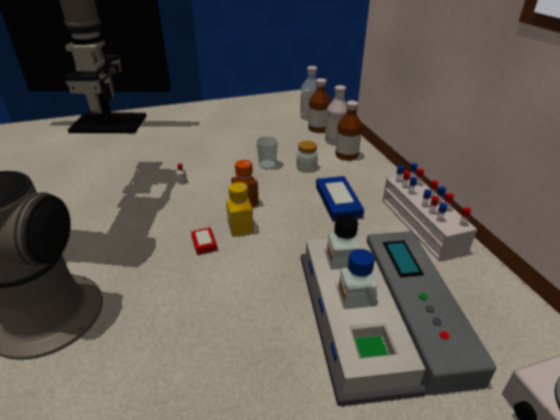

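Candidates in the top view: amber bottle with orange cap at (220,239), yellow look-alike at (261,255), brass-lidded jar at (175,155), and brown reagent bottles at (78,97) and (160,93). By the description I choose (220,239); in the side view it is at (244,180). The empty well with the green pad is at (430,210) in the top view and (371,346) in the side view. Next, close crops.

```bash
python3 - <<'E'
import cv2,numpy as np
t=cv2.imread("pics/top0.png");s=cv2.imread("pics/side0.png")
def c(im,x,y,w,h,k):
    o=cv2.resize(im[y:y+h,x:x+w],None,fx=k,fy=k,interpolation=cv2.INTER_CUBIC)
    o=np.clip(o*1.5,0,255).astype('uint8')
    for i in range(0,w,10): cv2.line(o,(i*k,0),(i*k,8 if (x+i)%50 else 20),(255,255,255),1)
    for i in range(0,h,10): cv2.line(o,(0,i*k),(8 if (y+i)%50 else 20,i*k),(255,255,255),1)
    return o
cv2.imwrite("pics/a.png",np.hstack([c(t,200,220,50,50,8),c(s,220,150,50,70,8)[:400]]))
cv2.imwrite("pics/b.png",c(t,310,120,160,120,5))
cv2.imwrite("pics/c.png",c(s,300,210,160,120+60,4)[:600] if 0 else c(s,300,210,190,180,3))
E
```

```text
(no output)
```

View pics/a.png

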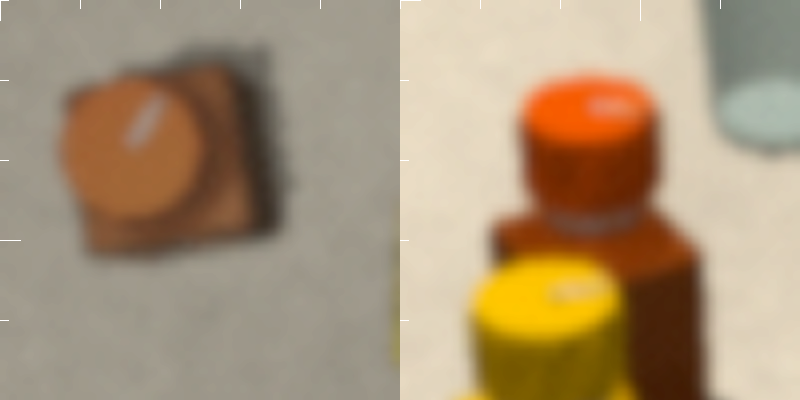

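View pics/b.png

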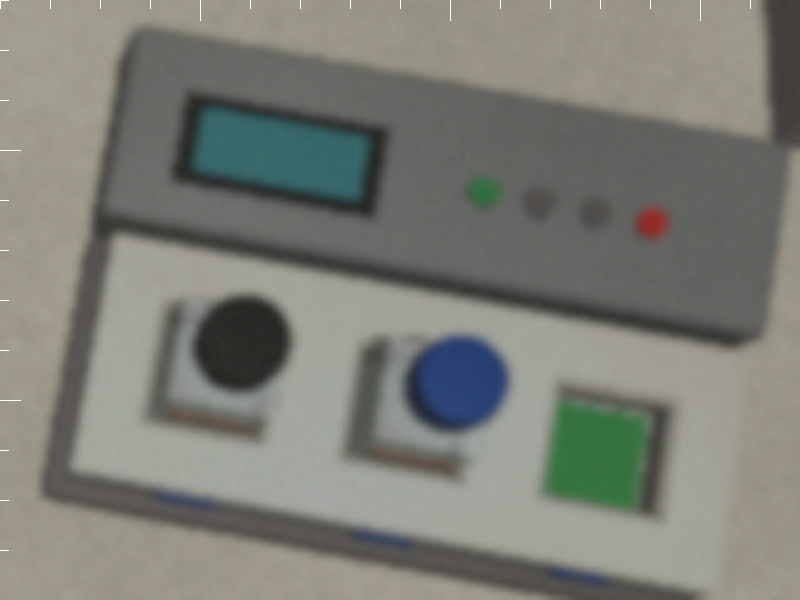

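View pics/c.png

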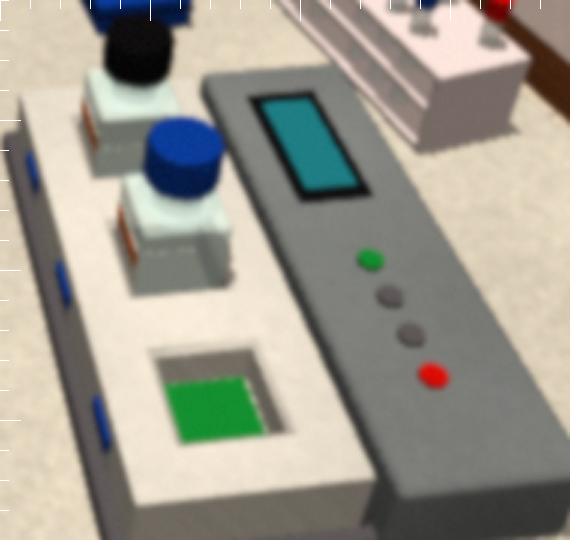

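The close crop confirms the choice: an orange cap (centre at crop (131,148), i.e. top (216.4,238.5)) on amber glass, with yellow separate. In the stainer crops, the mouth of the empty well runs (563,382)–(660,518) in the top crop and (152,350)–(290,432) in the side crop. Now I fit the poses.

```bash
cat > h.py <<'E'
from cell import *
import numpy as np
from scipy.optimize import least_squares
def proj(n,P):
    m=camera_model(n);f=210/np.tan(np.radians(m["vfov"]/2));P=np.atleast_2d(P)
    c=P@m["world_to_cam"][:3,:3].T+m["world_to_cam"][:3,3]
    return np.c_[m["cx"]-f*c[:,0]/c[:,2], m["cy"]+f*c[:,1]/c[:,2]]
def rz(a): return np.array([[np.cos(a),-np.sin(a),0],[np.sin(a),np.cos(a),0],[0,0,1]])
def tri(pt,ps):
    return least_squares(lambda p:np.r_[(proj("top",p)-pt).ravel(),(proj("side",p)-ps).ravel()],[.5,.1,.1])
E
python3 - <<'E'
from h import *
r=tri([216.4,238.5],[243.75,163.4]);print("cap top",r.x,r.fun)
def fitz(n,px,z): return least_squares(lambda p:(proj(n,[p[0],p[1],z])-px).ravel(),[.5,.1]).x
print("top z.126",fitz("top",[216.4,238.5],.126),"side",fitz("side",[243.75,163.4],.126))
c=np.array([[65,96],[228,65],[255,230],[88,250]])/8+[200,220]
C=np.array([fitz("top",q,.078) for q in c]);print(C,C.mean(0))
e=np.diff(np.vstack([C,C[:1]]),axis=0);print("len",np.linalg.norm(e,axis=1),"ang",(np.arctan2(e[:,1],e[:,0])+np.pi/4)%(np.pi/2)-np.pi/4)
# stainer
dk=np.array([[110,235],[70,470],[710,592],[745,345]])/5+[310,120]
dm=np.array([[65,170],[-65,170],[-65,-170],[65,-170]])*1e-3
wt=np.array([[563,382],[675,402],[660,518],[543,495]])/5+[310,120]
wm=np.array([[1,1],[1,-1],[-1,-1],[-1,1]])
ds=np.array([[20,95],[135,505],[375,475]])/3+[300,210]; dsm=dm[[1,2,3]]
ws=np.array([[152,350],[255,345],[290,432],[180,445]])/3+[300,210]; wsm=wm[[3,0,1,2]]
def mk(p,M,z): return np.c_[M,np.full(len(M),z)]@rz(p[2]).T+[p[0],p[1],0]
def W(p,M): return mk(p,M*p[3]+[0,-.105],.065)
def res(p,use):
    o=[]
    if 't' in use:o+=[proj("top",mk(p,dm,.065))-dk,proj("top",W(p,wm))-wt]
    if 's' in use:o+=[proj("side",mk(p,dsm,.065))-ds,proj("side",W(p,wsm))-ws]
    return np.vstack(o).ravel()
for u in("t","s","ts"):
    s=least_squares(res,[.65,-.2,-.17,.031],args=(u,),loss="soft_l1")
    print(u,s.x,"pad",mk(s.x,np.array([[0,-.105]]),.035)[0]);print(s.fun.reshape(-1,2).round(1).tolist())
for u,(px,M) in {"top":(wt,wm),"side":(ws,wsm)}.items():
    P=np.array([fitz(u,q,.065) for q in px]);print(u,"well centre direct",P.mean(0))
cb=np.array([[458,382]])/5+[310,120];print("blue cap",fitz("top",cb[0],.164))
E
```

```text
cap top [0.47760679 0.25486611 0.12231448] [ 0.14662388 -0.67612355 -0.7187649   0.06459891]
top z.126 [0.47568455 0.25452832] side [0.47797475 0.24816732]
[[0.49562542 0.28505729]
 [0.50602332 0.23231862]
 [0.45272348 0.22231784]
 [0.44593677 0.27609171]] [0.47507725 0.25394636]
len [0.05375392 0.05422996 0.05420045 0.05049102] ang [0.19466225 0.18547589 0.12554444 0.17851449]
t [ 0.5782852  -0.19497683 -0.18196653  0.03051902] pad [ 0.55928398 -0.29824325  0.035     ]
[[0.3, -0.1], [-0.2, 0.3], [1.1, 0.1], [0.7, 1.1], [-0.9, -0.3], [-0.1, -0.0], [-0.3, -0.5], [-0.3, -0.3]]
s [ 0.57908723 -0.19959772 -0.19535375  0.03089806] pad [ 0.5587053  -0.30260053  0.035     ]
[[-0.1, -1.7], [-0.1, 0.4], [0.3, 1.6], [-0.3, 0.6], [-0.3, -1.1], [0.3, -0.2], [0.2, -0.7]]
ts [ 0.57864796 -0.19759035 -0.18608726  0.03084695] pad [ 0.55922137 -0.30077759  0.035     ]
[[1.4, -0.5], [0.7, -0.1], [2.0, 0.2], [1.8, 1.2], [0.0, -0.4], [1.0, -0.1], [0.7, -0.3], [0.5, -0.2], [-1.3, -2.0], [0.1, -0.4], [0.1, 0.2], [-0.6, -0.1], [-0.7, -2.1], [0.0, -1.4], [0.2, -1.6]]
top well centre direct [ 0.55854013 -0.29927655]
side well centre direct [ 0.55839402 -0.30321742]
blue cap [ 0.57616462 -0.19155828]
```

Request:
step_arm --pt "1 2.6 -2 0 0 0 0.12" --pt "1 5.2 -4 0 0 0 0.24" --pt "1 7.8 -6 0 0 0 0.36" --pt "1 10.4 -8 0 0 0 0.48" --pt "1 13 -10 0 0 0 0.6"

```text
time: 0.52
tool_pos: [0.2863, 0.401, 0.2264]
tool_rot: [-3.141, -0.001, -2.846]
contact_force: [-0.0, -0.3, -0.9]
opening: 0.092
grip_force: 0.0
```

Request:
step_arm --pt "1 2.6 -2 0 0 0 0.12" --pt "1 5.2 -4 0 0 0 0.24" --pt "1 7.8 -6 0 0 0 0.36" --pt "1 10.4 -8 0 0 0 0.48" --pt "1 13 -10 0 0 0 0.6"

```text
time: 0.93
tool_pos: [0.4161, 0.3012, 0.2265]
tool_rot: [3.141, -0.001, -2.248]
contact_force: [-0.2, 0.9, 0.8]
opening: 0.0917
grip_force: 0.0
```

Request:
step_arm --pt "1 2.6 -2 0 0 0 0.12" --pt "1 5.2 -4 0 0 0 0.24" --pt "1 5.9 -4.6 0 0 0 0.29" --pt "1 5.9 -4.6 0 0 0 0.29" --pt "1 5.9 -4.6 0 0 0 0.29"

```text
time: 1.35
tool_pos: [0.474, 0.2562, 0.2262]
tool_rot: [3.14, -0.001, -1.967]
contact_force: [0.6, 0.1, 0.3]
opening: 0.0914
grip_force: 0.0
```

Request:
step_arm --pt "1 0 0 -2 0 0 0" --pt "1 0 -0.2 -4 0 0 0" --pt "1 0 -0.2 -6 0 0 0" --pt "1 0 -0.2 -8 0 0 0" --pt "1 0 -0.2 -8 0 0 0"

```text
time: 1.77
tool_pos: [0.4707, 0.2547, 0.1432]
tool_rot: [3.136, -0.005, -1.964]
contact_force: [-1.4, -0.9, -0.7]
opening: 0.0919
grip_force: 0.0
```

```bash
python3 - <<'E'
from h import *
import cv2
s=observe();p=s["tool_pos"];print(p,s["tool_rot"],s["qpos"])
o=[]
for n in("side","top"):
    im=read_camera(n)[:,:,::-1];u=proj(n,p)[0];print(n,u)
    x,y=int(u[0])-25,int(u[1])-25
    c=np.clip(cv2.resize(im[y:y+50,x:x+50],None,fx=8,fy=8,interpolation=cv2.INTER_CUBIC)*1.6,0,255).astype('uint8')
    q=tuple(((u-[x,y]+.5)*8).astype(int));cv2.drawMarker(c,q,(0,255,0),0,14,1);print(x,y);o.append(c)
cv2.imwrite("pics/d.png",np.hstack(o))
E
```

```text
[0.47074926 0.25473337 0.14323423] [ 3.1357028  -0.0048867  -1.96406749] [ 3.52532149e-01  4.45672360e-01  1.61088470e+00  4.58620698e-04
  1.09267790e+00 -2.39598752e+00]
side [240.03166985 156.66920502]
215 131
top [215.0101345  240.05450665]
190 215
```

View pics/d.png

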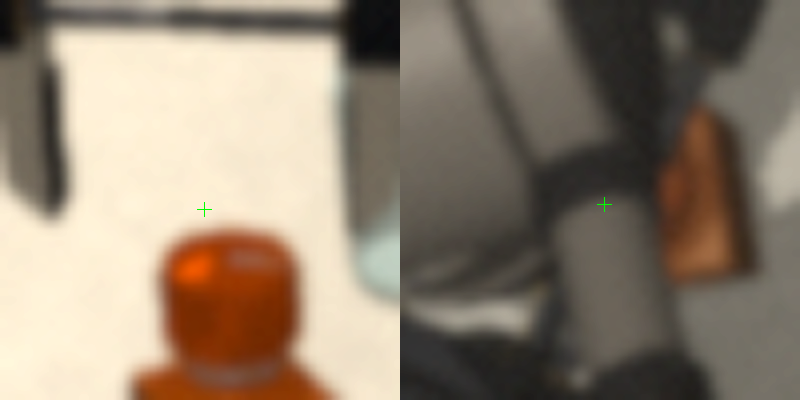

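Side crop: the fingers straddle the cap, whose top centre is at about (244,163). I'll grip lightly once in each of two directions so the cap is centred on the tool.

Request:
step_arm --pt "0.9 0.2 0.1 -1.8 0 0 0" --pt "0.9 0.2 0.1 -3.6 0 0 0" --pt "0.9 0.2 0.1 -5.2 0 0 0" --pt "0.9 0.2 0.1 -5.2 0 0 0" --pt "0.6 0.2 0.1 -5.2 0 0 0" --grip_force 8

```text
time: 2.28
tool_pos: [0.4764, 0.256, 0.0958]
tool_rot: [-3.141, 0.001, -1.964]
contact_force: [0.2, 0.2, 0.2]
opening: 0.0799
grip_force: 0.0
```

Request:
step_arm --pt "0.4 0 0 0 0 0 0" --pt "0.4 0 0 0 0 0 0" --pt "0.4 0 0 0 0 0 0" --pt "0.4 0 0 0 0 0 0" --pt "0.4 0 0 0 0 0 0"

```text
time: 2.7
tool_pos: [0.4765, 0.2555, 0.0953]
tool_rot: [-3.141, 0.001, -1.964]
contact_force: [0.4, 0.4, -0.4]
opening: 0.0474
grip_force: 0.0
```

Request:
step_arm --pt "0.4 0 0 0 0 0 0" --pt "0.4 0 0 0 0 0 0" --pt "0.4 0 0 0 0 0 0" --pt "0.75 0 0 0 0 0 0" --pt "0.75 0 0 0 0 0 0"

```text
time: 3.12
tool_pos: [0.4759, 0.2554, 0.0945]
tool_rot: [3.141, -0.0, -1.964]
contact_force: [-0.7, 0.3, -0.1]
opening: 0.0527
grip_force: 0.0
```

Request:
step_arm --pt "0.75 0 0 0 0 0 0" --pt "0.75 0 0 0 0 0 0" --pt "0.75 0 0 0 0 0 -0.12" --pt "0.75 0 0 0 0 0 -0.24" --pt "0.75 0 0 0 0 0 -0.36"

```text
time: 3.53
tool_pos: [0.476, 0.2555, 0.0946]
tool_rot: [3.141, -0.0, -2.33]
contact_force: [0.0, 0.3, -0.4]
opening: 0.0687
grip_force: 0.0
```

Request:
step_arm --pt "0.75 0 0 0 0 0 -0.12" --pt "0.75 0 0 0 0 0 -0.24" --pt "0.75 0 0 0 0 0 -0.36" --pt "0.75 0 0 0 0 0 -0.48" --pt "0.75 0 0 0 0 0 -0.6"

```text
time: 3.95
tool_pos: [0.476, 0.2555, 0.0946]
tool_rot: [3.141, -0.001, -2.93]
contact_force: [0.7, -0.2, 0.0]
opening: 0.069
grip_force: 0.0
```

Request:
step_arm --pt "0.75 0 0 0 0 0 -0.12" --pt "0.75 0 0 0 0 0 -0.24" --pt "0.75 0 0 0 0 0 -0.36" --pt "0.75 0 0 0 0 0 -0.48" --pt "0.75 0 0 0 0 0 -0.6"

```text
time: 4.37
tool_pos: [0.476, 0.2555, 0.0946]
tool_rot: [-3.141, -0.0, 2.753]
contact_force: [-0.5, -0.3, -0.4]
opening: 0.0692
grip_force: 0.0
```

Request:
step_arm --pt "0.4 0 0 0 0 0 0" --pt "0.4 0 0 0 0 0 0" --pt "0.4 0 0 0 0 0 0" --pt "0.4 0 0 0 0 0 0" --pt "0.4 0 0 0 0 0 0"

```text
time: 4.78
tool_pos: [0.476, 0.2552, 0.0947]
tool_rot: [-3.141, -0.0, 2.761]
contact_force: [-0.4, -2.3, 0.4]
opening: 0.0437
grip_force: 8.0
```

Request:
step_arm --pt "0.4 0 0 0 0 0 0" --pt "0.4 0 0 0 0 0 0" --pt "0.4 0 0 0 0 0 0" --pt "0.4 0 0 0 0 0 0" --pt "0.4 0 0 0 0 0 0" --grip_force 25

```text
time: 5.2
tool_pos: [0.4761, 0.2553, 0.0947]
tool_rot: [-3.141, -0.0, 2.759]
contact_force: [-0.3, -2.1, 0.3]
opening: 0.044
grip_force: 25.0
```

Request:
step_arm --pt "0.4 0 0 1 0 0 0" --pt "0.4 0 0 3 0 0 0" --pt "0.4 0 0 5.5 0 0 0" --pt "0.4 0 0 8 0 0 0" --pt "0.4 0 0 10.5 0 0 0"

```text
time: 5.62
tool_pos: [0.4758, 0.2556, 0.2008]
tool_rot: [-3.141, -0.001, 2.759]
contact_force: [0.5, 0.9, -4.5]
opening: 0.0435
grip_force: 25.0
```

Request:
step_arm --pt "0.4 0 0 2.5 0 0 0" --pt "0.4 0 0 5 0 0 0" --pt "0.4 0 0 7 0 0 0" --pt "0.4 0 0 7.5 0 0 0" --pt "0.4 0.3 -2 7.5 0 0 0"

```text
time: 6.03
tool_pos: [0.4793, 0.2382, 0.2763]
tool_rot: [3.137, 0.001, 2.762]
contact_force: [1.1, 0.0, -4.8]
opening: 0.0434
grip_force: 25.0
```

Request:
step_arm --pt "0.4 0.4 -2.5 0 0 0 -0.02" --pt "0.4 0.8 -5 0 0 0 -0.04" --pt "0.4 1.2 -7.5 0 0 0 -0.06" --pt "0.4 1.6 -10 0 0 0 -0.08" --pt "0.4 2 -12.5 0 0 0 -0.1"

```text
time: 6.45
tool_pos: [0.4987, 0.1095, 0.2736]
tool_rot: [-3.141, -0.002, 2.659]
contact_force: [0.4, -0.3, -5.5]
opening: 0.0433
grip_force: 25.0
```

Request:
step_arm --pt "0.4 0.4 -2.5 0 0 0 -0.02" --pt "0.4 0.8 -5 0 0 0 -0.04" --pt "0.4 1.2 -7.5 0 0 0 -0.06" --pt "0.4 1.6 -10 0 0 0 -0.08" --pt "0.4 2 -12.5 0 0 0 -0.1"

```text
time: 6.87
tool_pos: [0.5188, -0.0155, 0.2736]
tool_rot: [-3.141, -0.002, 2.558]
contact_force: [0.4, 0.4, -3.5]
opening: 0.0433
grip_force: 25.0
```

Request:
step_arm --pt "0.4 0.4 -2.5 0 0 0 -0.02" --pt "0.4 0.8 -5 0 0 0 -0.04" --pt "0.4 1.2 -7.5 0 0 0 -0.06" --pt "0.4 1.6 -10 0 0 0 -0.08" --pt "0.4 2 -12.5 0 0 0 -0.1"

```text
time: 7.28
tool_pos: [0.5389, -0.1404, 0.2735]
tool_rot: [-3.141, -0.002, 2.458]
contact_force: [1.5, -0.1, -5.1]
opening: 0.0429
grip_force: 25.0
```

Request:
step_arm --pt "0.4 0.4 -2.5 0 0 0 -0.02" --pt "0.4 0.8 -5 0 0 0 -0.03" --pt "0.4 1.2 -7.5 0 0 0 -0.04" --pt "0.4 1.6 -10 0 0 0 -0.05" --pt "0.4 2 -12 0 0 0 -0.05"

```text
time: 7.7
tool_pos: [0.5588, -0.2611, 0.2731]
tool_rot: [-3.141, -0.002, 2.408]
contact_force: [-0.2, 0.2, -5.2]
opening: 0.0434
grip_force: 25.0
```

Request:
step_arm --pt "0.4 0 -1.5 0 0 0 0" --pt "0.4 0 -2.5 0 0 0 0" --pt "0.4 0 -3.2 0 0 0 0" --pt "0.4 0 -3.2 0 0 0 0" --pt "0.4 0 -3.2 0 0 0 0"

```text
time: 8.12
tool_pos: [0.5591, -0.2908, 0.2746]
tool_rot: [3.141, -0.001, 2.409]
contact_force: [-0.4, 0.2, -4.3]
opening: 0.0438
grip_force: 25.0
```

Request:
step_arm --pt "0.4 0 -0.4 -1.5 0 0 0" --pt "0.4 0 -0.7 -4 0 0 0" --pt "0.4 0 -0.7 -6.5 0 0 0" --pt "0.4 0 -0.7 -8.5 0 0 0" --pt "0.4 0 -0.7 -9.7 0 0 0"

```text
time: 8.53
tool_pos: [0.5584, -0.2964, 0.1753]
tool_rot: [3.141, -0.004, 2.411]
contact_force: [-1.0, 0.6, -5.4]
opening: 0.0436
grip_force: 25.0
```

Request:
step_arm --pt "0.4 0 0 0 0 0 0" --pt "0.4 0 0 0 0 0 0"

```text
time: 8.7
tool_pos: [0.5593, -0.2974, 0.1778]
tool_rot: [3.141, -0.001, 2.41]
contact_force: [0.9, -0.3, -3.9]
opening: 0.0434
grip_force: 25.0
```

```bash
python3 - <<'E'
from h import *
import cv2
s=observe();p=s["tool_pos"];print(p,s["tool_rot"],s["qpos"].round(2))
o=[]
for n,x,y in(("side",335,275),("top",400,170)):
    im=read_camera(n)[:,:,::-1]
    o.append(np.clip(cv2.resize(im[y:y+95,x:x+80],None,fx=5,fy=5,interpolation=cv2.INTER_CUBIC)*1.6,0,255).astype('uint8'))
cv2.imwrite("pics/e.png",np.hstack(o))
b=np.array([p[0],p[1],p[2]-.094])
sq=np.array([[1,1,0],[1,-1,0],[-1,-1,0],[-1,1,0]])*.028@rz(-.182).T
for n,x,y in(("side",335,275),("top",400,170)):
    print(n,"base",((proj(n,b+sq)-[x,y]+.5)*5).round().tolist(),"shoulder",((proj(n,b+sq+[0,0,.078])-[x,y]+.5)*5).round().tolist())
E
```

```text
[ 0.5593105  -0.29739424  0.17782337] [ 3.14134083e+00 -9.45470244e-04  2.41035673e+00] [-0.61  0.58  1.27  0.    1.29 -1.45]
side base [[247.0, 206.0], [304.0, 340.0], [137.0, 359.0], [89.0, 223.0]] shoulder [[282.0, 46.0], [346.0, 178.0], [168.0, 197.0], [115.0, 63.0]]
top base [[126.0, 132.0], [234.0, 152.0], [219.0, 258.0], [111.0, 238.0]] shoulder [[184.0, 104.0], [301.0, 125.0], [286.0, 240.0], [167.0, 218.0]]
```

View pics/e.png

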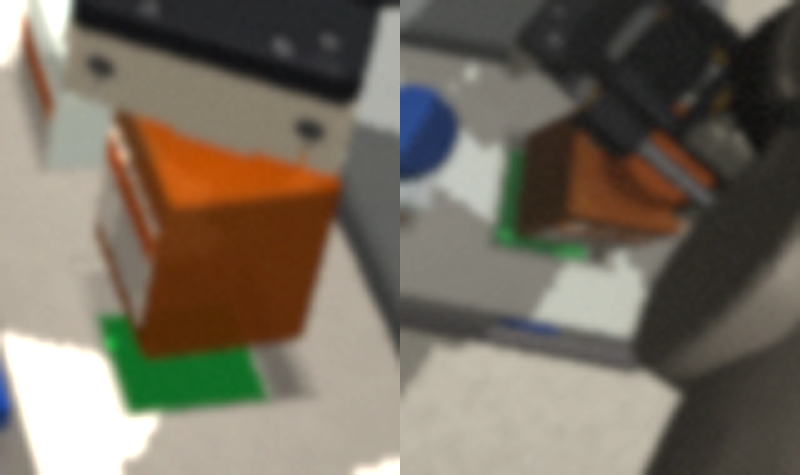

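Side crop: the bottle hangs over the well, base front edge from (145,356) to (302,335). Its yaw looks a few hundredths off from the well's in the top crop. I measure that edge next.

```bash
python3 - <<'E'
from h import *
import cv2
p=observe()["tool_pos"];b=np.array([p[0],p[1],p[2]-.094])
im=read_camera("side").astype(float);R,G,B=[im[...,i] for i in range(3)]
# lower edge of amber front face, subpixel: last row where R>1.6*B & R>G*1.3 along columns
pts=[]
for c in range(367,394):
    col=(R-G)[325:362,c]
    i=np.where(col>15)[0]
    i=i[-1]; t=i+(col[i]-15)/(col[i]-col[i+1]) if i+1<len(col) else i
    pts.append((c,325+t))
pts=np.array(pts);k,q=np.polyfit(pts[:,0],pts[:,1],1);r=pts[:,1]-np.polyval([k,q],pts[:,0])
print("slope",k,"rms",r.std(),"y@380",k*380+q,r.round(1))
for yaw in(-.2,-.18,-.15,-.12,-.1,-.05):
    sq=np.array([[-1,-1,0],[1,-1,0]])*.028@rz(yaw).T
    e=proj("side",b+sq);s=(e[1,1]-e[0,1])/(e[1,0]-e[0,0]);print(yaw,s.round(4),(e[0,1]+s*(380-e[0,0])).round(2),e.round(1).tolist())
# near edge of mouth slope at yaw -.182
sq=np.array([[-1,-1,0],[1,-1,0]])*.031@rz(-.182).T
print(proj("side",np.array([.559,-.298,.065])+sq))
E
```

```text
slope -0.06885624773058262 rms 0.26578098903143216 y@380 343.51406019810565 [ 0.3  0.2  0.2  0.2  0.1  0.2  0.1  0.2 -0.1 -0.3 -0.3 -0.2 -0.3 -0.3
 -0.4 -0.6 -0.5 -0.3  0.   0.4  0.4  0.3  0.2  0.2  0.1  0.1  0. ]
-0.2 -0.0986 344.02 [[362.4, 345.8], [396.0, 342.4]]
-0.18 -0.1164 344.01 [[362.8, 346.0], [396.2, 342.1]]
-0.15 -0.1437 344.0 [[363.5, 346.4], [396.5, 341.6]]
-0.12 -0.1716 344.01 [[364.1, 346.7], [396.8, 341.1]]
-0.1 -0.1906 344.03 [[364.6, 347.0], [397.0, 340.8]]
-0.05 -0.2395 344.09 [[365.8, 347.5], [397.4, 339.9]]
[[359.33502664 355.5629045 ]
 [395.86948308 351.28795034]]
```

Request:
step_arm --pt "0.4 0 0 -0.5 0 0 -0.04" --pt "0.4 0 0 -1 0 0 -0.04" --pt "0.4 0 0 -1.5 0 0 -0.04" --pt "0.4 0 0 -1.9 0 0 -0.04" --pt "0.4 0 0 -1.9 0 0 -0.04"

```text
time: 9.27
tool_pos: [0.5588, -0.2982, 0.1577]
tool_rot: [-3.141, -0.002, 2.37]
contact_force: [0.7, -0.2, -4.6]
opening: 0.0441
grip_force: 25.0
```

Request:
step_arm --pt "0.4 0 0 -0.1 0 0 0" --pt "0.4 0 0 -0.2 0 0 0" --pt "0.4 0 0 -0.3 0 0 0" --pt "0.4 0 0 -0.4 0 0 0"

```text
time: 9.6
tool_pos: [0.5593, -0.2986, 0.1549]
tool_rot: [3.141, 0.0, 2.369]
contact_force: [-0.1, 0.3, -5.3]
opening: 0.0433
grip_force: 25.0
```

Request:
step_arm --pt "0.4 0 0 -0.1 0 0 0" --pt "0.4 0 0 -0.2 0 0 0" --pt "0.4 0 0 -0.3 0 0 0" --pt "0.4 0 0 -0.4 0 0 0"

```text
time: 9.93
tool_pos: [0.5592, -0.2985, 0.1506]
tool_rot: [3.141, 0.0, 2.369]
contact_force: [0.2, 0.0, -4.5]
opening: 0.0432
grip_force: 25.0
```

Request:
step_arm --pt "0.4 0 0 -0.25 0 0 0" --pt "0.4 0 0 -0.5 0 0 0" --pt "0.4 0 0 -0.75 0 0 0" --pt "0.4 0 0 -1 0 0 0" --pt "0.4 0 0 -1.2 0 0 0"

```text
time: 10.35
tool_pos: [0.5591, -0.2985, 0.1383]
tool_rot: [-3.142, -0.0, 2.369]
contact_force: [-0.2, 0.7, -4.4]
opening: 0.0432
grip_force: 25.0
```

Request:
step_arm --pt "0.4 0 0 -0.1 0 0 0" --pt "0.4 0 0 -0.2 0 0 0" --pt "0.4 0 0 -0.3 0 0 0"

```text
time: 10.6
tool_pos: [0.5593, -0.2986, 0.1357]
tool_rot: [3.141, 0.0, 2.369]
contact_force: [0.2, -0.1, -4.6]
opening: 0.0436
grip_force: 25.0
```

Request:
step_arm --pt "0.4 0 0 -0.1 0 0 0" --pt "0.4 0 0 -0.15 0 0 0" --pt "0.4 0 0 -0.2 0 0 0"

```text
time: 10.85
tool_pos: [0.5592, -0.2986, 0.1337]
tool_rot: [3.141, 0.0, 2.369]
contact_force: [0.0, -0.5, -5.4]
opening: 0.0436
grip_force: 25.0
```

Request:
step_arm --pt "0.4 0 0 -0.05 0 0 0" --pt "0.4 0 0 -0.1 0 0 0"

```text
time: 11.02
tool_pos: [0.5593, -0.2985, 0.1328]
tool_rot: [3.141, 0.0, 2.369]
contact_force: [0.7, 0.3, -4.5]
opening: 0.0437
grip_force: 25.0
```

Request:
step_arm --pt "0.4 0 0 -0.05 0 0 0" --pt "0.4 0 0 -0.1 0 0 0" --pt "0.4 0 0 -0.1 0 0 0"

```text
time: 11.27
tool_pos: [0.5594, -0.2987, 0.1327]
tool_rot: [3.141, 0.001, 2.369]
contact_force: [-1.4, 1.2, 2.2]
opening: 0.0433
grip_force: 25.0
```

```bash
python3 -c "
from cell import *
s=observe();print(s['contact_force'],s['torque'],s['tool_pos'],s['qpos'].round(2))"
```

```text
[-1.3750404   1.24518462  2.20688458] [0.09076371 0.3719855  0.02028933] [ 0.55943965 -0.29867195  0.1326972 ] [-0.61  0.62  1.33  0.    1.19 -1.41]
```

Seated (upward reaction felt). Raise the grip force, ease the pressing, and start turning while watching the torque.

```bash
cat > o.py <<'E'
from cell import *
s=observe();print("t%.2f"%s['time'],"F",s['contact_force'].round(1),"T",s['torque'].round(3),"q6 %.3f"%s['qpos'][5],"e6 %.3f"%s['joint_efforts'][5],"pos",s['tool_pos'].round(4),"yaw %.3f"%s['tool_rot'][2],"grip",s['grip_force'])
E
```

Request:
step_arm --pt "0.4 0 0 0.04 0 0 0" --pt "0.4 0 0 0.04 0 0 0" --pt "0.4 0 0 0.04 0 0 0" --grip_force 50

```text
time: 11.52
tool_pos: [0.5594, -0.2986, 0.1326]
tool_rot: [3.141, 0.001, 2.369]
contact_force: [-2.3, 1.0, 3.9]
opening: 0.0429
grip_force: 50.0
```

```bash
python3 o.py
```

```text
t11.52 F [-2.3  1.   3.9] T [0.129 0.33  0.002] q6 -1.410 e6 -0.001 pos [ 0.5594 -0.2986  0.1326] yaw 2.369 grip 50.00088393688202
```

Request:
step_arm --pt "0.4 0 0 0 0 0 -0.05" --pt "0.4 0 0 0 0 0 -0.1" --pt "0.4 0 0 0 0 0 -0.15" --pt "0.4 0 0 0 0 0 -0.2"

```text
time: 11.85
tool_pos: [0.5596, -0.2986, 0.1326]
tool_rot: [3.141, 0.001, 2.167]
contact_force: [-0.0, 1.8, 2.8]
opening: 0.0431
grip_force: 50.0
```

```bash
python3 o.py
```

```text
t11.85 F [-0.   1.8  2.8] T [0.111 0.21  0.102] q6 -1.207 e6 -0.714 pos [ 0.5596 -0.2986  0.1326] yaw 2.167 grip 49.99882757663727
```

Request:
step_arm --pt "0.4 0 0 0 0 0 -0.05" --pt "0.4 0 0 0 0 0 -0.1" --pt "0.4 0 0 0 0 0 -0.15" --pt "0.4 0 0 0 0 0 -0.2"

```text
time: 12.18
tool_pos: [0.5598, -0.2985, 0.1327]
tool_rot: [3.14, 0.001, 1.967]
contact_force: [0.3, 1.8, 4.0]
opening: 0.0435
grip_force: 50.0
```

```bash
python3 o.py
```

```text
t12.18 F [0.3 1.8 4. ] T [0.179 0.091 0.079] q6 -1.007 e6 -0.713 pos [ 0.5598 -0.2985  0.1327] yaw 1.967 grip 49.99893128871918
```

Request:
step_arm --pt "0.4 0 0 0 0 0 -0.05" --pt "0.4 0 0 0 0 0 -0.1" --pt "0.4 0 0 0 0 0 -0.15" --pt "0.4 0 0 0 0 0 -0.2"

```text
time: 12.52
tool_pos: [0.5599, -0.2985, 0.1327]
tool_rot: [3.14, 0.001, 1.767]
contact_force: [0.6, 1.6, 1.9]
opening: 0.0434
grip_force: 50.0
```

```bash
python3 o.py
```

```text
t12.52 F [0.6 1.6 1.9] T [ 0.137 -0.058  0.069] q6 -0.807 e6 -0.713 pos [ 0.5599 -0.2985  0.1327] yaw 1.767 grip 49.99870777130127
```

Request:
step_arm --pt "0.4 0 0 0 0 0 -0.05" --pt "0.4 0 0 0 0 0 -0.1" --pt "0.4 0 0 0 0 0 -0.15" --pt "0.4 0 0 0 0 0 -0.2"

```text
time: 12.85
tool_pos: [0.5601, -0.2986, 0.1326]
tool_rot: [3.14, 0.001, 1.567]
contact_force: [0.5, 0.8, 1.9]
opening: 0.0434
grip_force: 50.0
```

```bash
python3 o.py
```

```text
t12.85 F [0.5 0.8 1.9] T [ 0.022 -0.124  0.129] q6 -0.607 e6 -0.713 pos [ 0.5601 -0.2986  0.1326] yaw 1.567 grip 49.99843418598175
```

Request:
step_arm --pt "0.4 0 0 0 0 0 -0.05" --pt "0.4 0 0 0 0 0 -0.1" --pt "0.4 0 0 0 0 0 -0.15" --pt "0.4 0 0 0 0 0 -0.2"

```text
time: 13.18
tool_pos: [0.5602, -0.2986, 0.1327]
tool_rot: [3.139, 0.0, 1.367]
contact_force: [2.0, -0.1, 2.0]
opening: 0.0434
grip_force: 50.0
```

```bash
python3 o.py
```

```text
t13.18 F [ 2.  -0.1  2. ] T [ 0.029 -0.119  0.097] q6 -0.407 e6 -0.713 pos [ 0.5602 -0.2986  0.1327] yaw 1.367 grip 49.99863088130951
```

Request:
step_arm --pt "0.4 0 0 0 0 0 -0.05" --pt "0.4 0 0 0 0 0 -0.1" --pt "0.4 0 0 0 0 0 -0.15" --pt "0.4 0 0 0 0 0 -0.2"

```text
time: 13.52
tool_pos: [0.5603, -0.2987, 0.1327]
tool_rot: [3.139, -0.0, 1.167]
contact_force: [2.5, -0.0, 2.1]
opening: 0.043
grip_force: 50.0
```

```bash
python3 o.py
```

```text
t13.52 F [ 2.5 -0.   2.1] T [-0.02  -0.222  0.053] q6 -0.207 e6 -0.712 pos [ 0.5603 -0.2987  0.1327] yaw 1.167 grip 49.998661279678345
```

Request:
step_arm --pt "0.4 0 0 0 0 0 -0.05" --pt "0.4 0 0 0 0 0 -0.1" --pt "0.4 0 0 0 0 0 -0.15" --pt "0.4 0 0 0 0 0 -0.2"

```text
time: 13.85
tool_pos: [0.5603, -0.2988, 0.1327]
tool_rot: [3.139, -0.001, 0.967]
contact_force: [0.8, -0.5, 1.9]
opening: 0.0433
grip_force: 50.0
```

```bash
python3 o.py
```

```text
t13.85 F [ 0.8 -0.5  1.9] T [-0.1   -0.169  0.145] q6 -0.007 e6 -0.712 pos [ 0.5603 -0.2988  0.1327] yaw 0.967 grip 49.998491406440735
```

Request:
step_arm --pt "0.4 0 0 0 0 0 -0.05" --pt "0.4 0 0 0 0 0 -0.1" --pt "0.4 0 0 0 0 0 -0.15" --pt "0.4 0 0 0 0 0 -0.2"

```text
time: 14.18
tool_pos: [0.5604, -0.2989, 0.1327]
tool_rot: [3.139, -0.001, 0.767]
contact_force: [1.5, -0.4, 2.4]
opening: 0.0431
grip_force: 50.0
```

```bash
python3 o.py
```

```text
t14.18 F [ 1.5 -0.4  2.4] T [-0.141 -0.191  0.064] q6 0.193 e6 -0.712 pos [ 0.5604 -0.2989  0.1327] yaw 0.767 grip 49.99858617782593
```

Request:
step_arm --pt "0.4 0 0 0 0 0 -0.05" --pt "0.4 0 0 0 0 0 -0.1" --pt "0.4 0 0 0 0 0 -0.15" --pt "0.4 0 0 0 0 0 -0.2"

```text
time: 14.52
tool_pos: [0.5603, -0.2991, 0.1327]
tool_rot: [3.139, -0.001, 0.567]
contact_force: [1.0, -0.9, 0.7]
opening: 0.0432
grip_force: 50.0
```

```bash
python3 o.py
```

```text
t14.52 F [ 1.  -0.9  0.7] T [-0.331 -0.085  0.077] q6 0.393 e6 -0.713 pos [ 0.5603 -0.2991  0.1327] yaw 0.567 grip 49.998326897621155
```

Request:
step_arm --pt "0.4 0 0 0 0 0 -0.05" --pt "0.4 0 0 0 0 0 -0.1" --pt "0.4 0 0 0 0 0 -0.15" --pt "0.4 0 0 0 0 0 -0.2"

```text
time: 14.85
tool_pos: [0.5603, -0.2993, 0.1327]
tool_rot: [3.138, -0.002, 0.367]
contact_force: [1.2, -1.6, 0.6]
opening: 0.0434
grip_force: 50.0
```

```bash
python3 o.py
```

```text
t14.85 F [ 1.2 -1.6  0.6] T [-0.322 -0.158  0.539] q6 0.592 e6 -0.217 pos [ 0.5603 -0.2993  0.1327] yaw 0.367 grip 49.9983412027359
```

Request:
step_arm --pt "0.4 0 0 0 0 0 -0.05" --pt "0.4 0 0 0 0 0 -0.1" --pt "0.4 0 0 0 0 0 -0.15" --pt "0.4 0 0 0 0 0 -0.2"

```text
time: 15.18
tool_pos: [0.5604, -0.2994, 0.1327]
tool_rot: [3.139, -0.002, 0.167]
contact_force: [1.7, -0.6, 3.8]
opening: 0.0432
grip_force: 50.0
```

```bash
python3 o.py
```

```text
t15.18 F [ 1.7 -0.6  3.8] T [-0.379 -0.217  0.123] q6 0.793 e6 -0.588 pos [ 0.5604 -0.2994  0.1327] yaw 0.167 grip 49.99874711036682
```

Request:
step_arm --pt "0.4 0 0 0 0 0 -0.05"

```text
time: 15.27
tool_pos: [0.5604, -0.2994, 0.1328]
tool_rot: [3.139, -0.003, 0.117]
contact_force: [2.6, -2.1, 2.7]
opening: 0.0436
grip_force: 50.0
```

```bash
python3 o.py
```

```text
t15.27 F [ 2.6 -2.1  2.7] T [-0.429 -0.184  0.127] q6 0.843 e6 -0.652 pos [ 0.5604 -0.2994  0.1328] yaw 0.117 grip 49.99907076358795
```

Request:
step_arm --pt "0.4 0 0 0 0 0 -0.05"

```text
time: 15.35
tool_pos: [0.5603, -0.2995, 0.1327]
tool_rot: [3.139, -0.003, 0.067]
contact_force: [1.3, -0.9, -1.4]
opening: 0.0432
grip_force: 50.0
```

```bash
python3 o.py
```

```text
t15.35 F [ 1.3 -0.9 -1.4] T [-0.376 -0.02   0.029] q6 0.893 e6 -0.757 pos [ 0.5603 -0.2995  0.1327] yaw 0.067 grip 49.996254444122314
```

Request:
step_arm --pt "0.4 0 0 0 0 0 -0.05"

```text
time: 15.43
tool_pos: [0.5603, -0.2994, 0.1328]
tool_rot: [3.139, -0.003, 0.017]
contact_force: [0.9, -1.5, -0.1]
opening: 0.0432
grip_force: 50.0
```

```bash
python3 o.py
```

```text
t15.43 F [ 0.9 -1.5 -0.1] T [-0.316 -0.095 -0.022] q6 0.943 e6 -0.830 pos [ 0.5603 -0.2994  0.1328] yaw 0.017 grip 49.99756872653961
```

Request:
step_arm --pt "0.4 0 0 0 0 0 -0.05" --pt "0.4 0 0 0 0 0 -0.1" --pt "0.4 0 0 0 0 0 -0.15"

```text
time: 15.68
tool_pos: [0.56, -0.2989, 0.1326]
tool_rot: [3.141, -0.002, -0.133]
contact_force: [0.8, -1.0, 1.8]
opening: 0.0431
grip_force: 50.0
```

```bash
python3 o.py
```

```text
t15.68 F [ 0.8 -1.   1.8] T [-0.046  0.179 -0.089] q6 1.093 e6 -0.863 pos [ 0.56   -0.2989  0.1326] yaw -0.133 grip 49.99795317649841
```

Request:
step_arm --pt "0.4 0 0 0 0 0 -0.05" --pt "0.4 0 0 0 0 0 -0.1"

```text
time: 15.85
tool_pos: [0.5599, -0.299, 0.1327]
tool_rot: [3.141, -0.002, -0.233]
contact_force: [0.2, -0.6, 2.4]
opening: 0.0433
grip_force: 50.0
```

```bash
python3 o.py
```

```text
t15.85 F [ 0.2 -0.6  2.4] T [-0.093  0.211  0.056] q6 1.193 e6 -0.713 pos [ 0.5599 -0.299   0.1327] yaw -0.233 grip 49.99868988990784
```

The torque rose to 0.54, sank through zero and snapped: one click. Now release and retreat.

Request:
step_arm --pt "0.75 0 0 0 0 0 0" --pt "0.75 0 0 0 0 0 0" --pt "0.75 0 0 0 0 0 0" --pt "0.75 0 0 0 0 0 0" --pt "0.75 0 0 0 0 0 0"

```text
time: 16.27
tool_pos: [0.5592, -0.2985, 0.132]
tool_rot: [-3.142, 0.0, -0.23]
contact_force: [0.0, 0.0, -0.3]
opening: 0.0681
grip_force: 0.0
```

Request:
step_arm --pt "0.75 0 0 0.5 0 0 0" --pt "0.75 0 0 2 0 0 0" --pt "0.75 0 0 4 0 0 0" --pt "0.75 0 0 6.5 0 0 0" --pt "0.75 0 0 9 0 0 0"

```text
time: 16.68
tool_pos: [0.559, -0.2984, 0.2231]
tool_rot: [-3.141, 0.001, -0.231]
contact_force: [0.6, -0.5, 0.3]
opening: 0.0688
grip_force: 0.0
```

Request:
step_arm --pt "0.75 -1 2 2 0 0 0" --pt "0.75 -3 5 3 0 0 0" --pt "0.75 -5 8 3 0 0 0" --pt "0.75 -8 11 3 0 0 0" --pt "0.75 -10 14 3 0 0 0"

```text
time: 17.1
tool_pos: [0.4573, -0.1572, 0.2525]
tool_rot: [3.141, -0.0, -0.231]
contact_force: [0.1, 0.3, -0.9]
opening: 0.0689
grip_force: 0.0
```

Request:
step_arm --pt "0.75 -1 3 0 0 0 0" --pt "0.75 -1 6 0 0 0 0" --pt "0.75 -1 9 0 0 0 0" --pt "0.75 -1 12 0 0 0 0" --pt "0.75 -1 12 0 0 0 0"

```text
time: 17.52
tool_pos: [0.4487, -0.0344, 0.2529]
tool_rot: [-3.14, -0.0, -0.227]
contact_force: [-0.6, 0.2, -0.5]
opening: 0.0691
grip_force: 0.0
```

```bash
python3 - <<'E'
from h import *
import cv2
o=[]
for n,x,y in(("side",320,225),("top",385,165)):
    im=read_camera(n)[:,:,::-1]
    o.append(np.clip(cv2.resize(im[y:y+120,x:x+80],None,fx=5,fy=5,interpolation=cv2.INTER_CUBIC)*1.5,0,255).astype('uint8'))
cv2.imwrite("pics/f.png",np.hstack(o))
for n,x,y in(("side",320,225),("top",385,165)): print(n,((proj(n,[[.56,-.299,.164],[.56,-.299,.17]])-[x,y]+.5)*5).round())
E
```

```text
side [[308. 367.]
 [310. 354.]]
top [[315. 194.]
 [320. 192.]]
```

View pics/f.png

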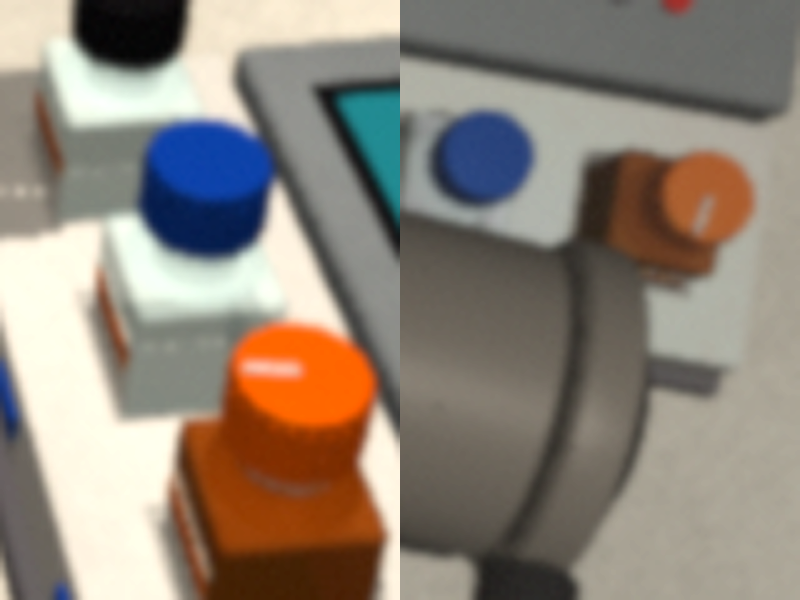

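The final crop shows the amber bottle sunk level in the well, cap centre at (305,373) in the side crop and (707,198) in the top crop, both where expected. The cap mark turned about as far as the tool did, and the neighbours are in place.

```bash
python3 -c "
from cell import *
print(hand_in())"
```

```text
the job is handed in; nothing more can be done
None
```

I put the amber bottle fully home in the green-pad well, turned its cap clockwise through one ratchet click and let go, then handed the job in; the click is judged from the torque, as the hand-in returned no verdict.

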